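# Bring the rain water on at the interlocked bench manifold

### The job

Put the misting bench on rain water: throw the green-knobbed lever fully over towards you, and after that the red-knobbed outlet lever, and leave both there. The bank is interlocked, and one of the two black levers has been left a little short of home, which you cannot tell by eye, so feel for it and press it fully home first. Never force a lever that does not give (30 N is too much for the locking bars), and leave the things around where they are.

Things in the scene. Friction and masses are not known exactly. Their poses are not given: they have to be found in the camera images.
- manifold: Fixed water manifold: steel plate 150 x 350 x 8 mm, a row of four grey valve bodies 90 mm high along its y axis, behind them a copper pipe and a gauge (top at 113 mm, x 93, y 80). Origin: plate's centre, underneath, z up, x away from the robot (yaw within 0.2 rad). Levers stand at y = -120, -40, +40 (three water sources, one green knob and two black, any order) and +120 mm (red knob, outlet).
- pivot_line (a point): Middle of the line along the manifold's y, 72 mm above the bench at x = 0, about which all four levers turn. A knob (30 mm across, 32 mm long, on a 12 mm steel rod) has its centre 105 mm from it. Home: leaning 0.4 rad to manifold +x (knob at x +41, z 169 mm); fully over: 0.5 rad to -x (x -50, z 164 mm). So levers are thrown to -x, pressed home to +x.
- source_1 (a point): Nominal centre of a knob at home in the source place y = -120 mm; fixed to the manifold, it does not follow the lever. Black handles are clamped on their spindles up to 0.12 rad (13 mm at the knob) off either way, so looks do not show whether they are home. One of the two, varying, stands 0.1 to 0.12 rad short of home.
- source_2 (a point): The same at y = -40 mm. A free lever stays where it is left and moves at 2 to 6 N at the knob; it is solid at its stops and where it is blocked. The fingers may put at most 30 N on anything, grip included.
- source_3 (a point): The same at y = +40 mm.
- locking_row (a point): Middle of the steel locking tube, 27 mm above the bench, that passes through all four valve bodies. Locking bars in it let only one source lever leave home at a time: while another is short of home, a source lever is blocked within 20 mm of knob travel. They also block the outlet lever until one source lever is fully over.
- rain_lever (a joint): Angle of the green-knobbed lever: 0 at home, 0.9 rad fully over against its stop.
- rain_lever_knob (a point): Centre of the green knob; it moves with the lever and shows in which of the three source planes this lever stands.
- outlet_lever (a joint): Angle of the red-knobbed lever: 0 at home, 0.9 rad fully over against its stop.
- outlet_lever_knob (a point): Centre of the red knob; it moves with the lever.
- spray_bottle: Spray bottle with green head and orange trigger, 95 x 69 x 225 mm, a bystander left of the manifold; origin at the centre of its underside.
- pot_2: Small black plant pot, 68 mm wide, 58 mm high, a bystander; origin at the centre of its underside.
- seed_jar_2: Seed jar with red lid, 52 mm wide, 69 mm high, a bystander right of the manifold; origin at the centre of its underside.

How it is judged:
By the outcome, as a careful person would: the job done as asked, in the order asked, and still so for the second after the job is handed in, with the robot touching nothing.
It also fails if it takes over 58 s, if anything falls off the work surface, if the arm or the gripper's body presses on something with over 40 N, if the wrist force passes 120 N, or if a joint passes its speed limit or range.

### The arm

A 6-joint arm with a two-finger parallel gripper is mounted at the origin on the work surface; the furniture and walls round the work are solid. World frame = base frame: x ahead of the robot, y to its left, z up, the work surface at z = 0. Lengths are in m, angles in rad, forces in N, time in s.
With the tool pointing down it reaches from about 0.2 to 0.875 m from the base axis. Payload 3.4 kg.
Tool frame: the origin (TCP) lies between the finger pads; the fingertips stand 25 mm ahead of it and the grasp point (between the pads) lies 6 mm ahead of it (r.nose_length is the z of the fingertips in the tool frame, in m); z points along the fingers, y is the line along which they close (so a half turn about z gives the same grasp; the last joint's range is limited). The gripper opens to 94 mm and grips with 3 to 60 N. Pads are 16 mm wide; open, the fingers measure 119 mm over their backs; the gripper's body (75 mm by 177 mm) begins 78 mm behind the grasp point.
Start: joints at [0.985, 0.276, 1.505, -0, 1.361, -0.121], TCP at [0.258, 0.514, 0.23] pointing down, gripper open.
Joint ranges: [-2.89, 2.89], [-0.75, 2.08], [0.22, 2.7], [-1.18, 4.32], [0.11, 2.71], [-2.7, 2.7]. Speed limits (rad/s): [2.57, 2.57, 3.14, 3.14, 3.14, 3.14].

### API

Orientations are given as a unit quaternion [w, x, y, z].
In Python, from plant import r, gripper_to, inverse_kinematics, vision, models, telemetry gives the robot as it stands. Calls block until the motion is done:
- r.move_to(position, orientation): joint-space move of the TCP to a pose.
- r.move_l(position, rot=None, vel=0.15, guard=None): straight line of the TCP; rot=None keeps the orientation; vel is the mean speed in m/s. With guard (N) it stops when the force on the tool has changed by that much, and returns True; else False.
- r.movej(angles): joint-space move.
- gripper_to(opening, f_grip=None): finger opening in m; f_grip is the grip in N (None keeps the last); returns when the fingers have stopped.
- r.hold(seconds).
- inverse_kinematics(position, orientation): joint angles nearest the present ones, or None.
- vision.snapshot(name): name is "scene" or "top" or "wrist"; returns the picture (384x512x3 uint8, red, green, blue); there is no depth.
- vision.get_calibration(name): a dict with "fx", "fy", "cx", "cy" (pixels), "D" ([k1, k2, p1, p2, k3] as OpenCV has them; the pictures are not rectified), "position" and "orientation" of the camera in the world. Camera axes: x right, y down, z forward; pixel columns grow to the right and rows downward; lengths in m; the calibration is good to about 2 mm. A picture is of the moment at which its call begins: read the wrist's pose just before it. get_calibration takes no time and is no camera call; for the wrist camera it gives the pose at the moment of the call.
A pose or a line that the arm cannot do raises r.PlanningError and nothing moves.
- r.sign_off(): hands the job in; it is judged then, once.
Trained networks look in the newest picture that a camera, given by its name, has taken for a name from the list of things; names that differ only in an ending like _2 or _b are one class to them, and where a whole thing is asked for, a point or a joint stands for the part that bears it (a point fixed in the world has none). Each returns a list of dicts, best first, with "score" (0 to 1); they miss things now and then, are a little off and sometimes report something else, mostly with a low value. They report only what shows in the picture. A call takes as long as a camera call.
- models.boxes_of(thing, camera): "at" ([x, y, z] in m, in world coordinates, good to about 4 mm: the middle of the surface that is visible of it).
- models.regions_of(thing, camera): "pixels" (384x512 bool, what is visible of it).
- models.mark_of(thing, camera): "at" ([x, y, z] in m, in world coordinates, good to about 4 mm: a listed point, or the origin of a listed thing).
Readings, each from a call of its own:
- telemetry.current_t(): time.
- telemetry.current_joints(): joint angles.
- telemetry.current_dq(): joint speeds.
- telemetry.current_joint_efforts(): joint torques, N m.
- telemetry.current_ee_pos(): TCP position.
- telemetry.current_tool_rot(): TCP orientation.
- telemetry.current_wrist_force(): force on the tool from outside, world axes, zero at the start.
- telemetry.current_torque(): the same for the moment, N m.
- telemetry.current_opening(): finger opening in m.
- telemetry.current_finger_force(): force on a finger pad.
Only numpy, scipy, OpenCV 4.12 (cv2) and the standard library are available. Lean on these libraries where they do the work, as an engineer would, in place of code of your own. Each camera call takes 0.05 s, during which the arm holds its last target. There are 200 camera calls.

## Working session

There is one attempt and no reset: what is moved stays moved. The work goes in short steps, each a Python script; the robot and the scene stay as the last script left them, time stands still between calls to the robot, and variables do not carry over. Pictures are saved under pics/ and viewed, at most 10 in all, crops included, and the job is handed in when it is done.

```bash
mkdir -p pics; ls; python3 - <<'E'
from plant import r,vision,models,telemetry
import cv2,numpy as np
ims=[]
for c in("scene","top"):
    im=vision.snapshot(c); cv2.imwrite(f"pics/a_{c}.png",im[:,:,::-1])
    for n in("manifold","pivot_line","source_1","source_2","source_3","rain_lever_knob","outlet_lever_knob","spray_bottle","pot_2","seed_jar_2"):
        print(c,n,[(np.round(d["at"],3),round(d["score"],2)) for d in models.mark_of(n,c)[:2]])
    k=vision.get_calibration(c);print(k["position"],k["orientation"],k["fx"])
print(telemetry.current_t(),telemetry.current_wrist_force(),r.nose_length, telemetry.current_tool_rot())
E
```

```text
pics
scene manifold [(array([ 0.58 , -0.004,  0.001]), 0.65), (array([ 0.583, -0.004,  0.07 ]), 0.35)]
scene pivot_line [(array([ 0.585, -0.006,  0.071]), 0.79)]
scene source_1 [(array([0.623, 0.038, 0.167]), 0.82)]
scene source_2 [(array([0.623, 0.038, 0.167]), 0.82)]
scene source_3 [(array([0.623, 0.038, 0.167]), 0.82)]
scene rain_lever_knob [(array([ 0.624, -0.042,  0.167]), 0.5)]
scene outlet_lever_knob [(array([0.61 , 0.116, 0.169]), 0.75)]
scene spray_bottle [(array([0.663, 0.331, 0.005]), 0.66), (array([0.626, 0.037, 0.166]), 0.3)]
scene pot_2 [(array([0.41 , 0.32 , 0.005]), 0.96)]
scene seed_jar_2 [(array([ 0.543, -0.365,  0.003]), 0.92)]
[-0.01193817 -0.55267504  0.77476117] [-0.39271452  0.83053699 -0.35844353  0.16583681] 370.36724421924316
top manifold [(array([ 0.583, -0.013, -0.002]), 0.64)]
top pivot_line [(array([ 0.58 , -0.007,  0.075]), 0.92)]
top source_1 [(array([ 0.625, -0.041,  0.167]), 0.89), (array([ 0.631, -0.125,  0.176]), 0.65)]
top source_2 [(array([ 0.625, -0.041,  0.167]), 0.89), (array([ 0.631, -0.125,  0.176]), 0.65)]
top source_3 [(array([ 0.625, -0.041,  0.167]), 0.89), (array([ 0.631, -0.125,  0.176]), 0.65)]
top rain_lever_knob [(array([ 0.62, -0.04,  0.17]), 0.69)]
top outlet_lever_knob [(array([0.611, 0.12 , 0.166]), 0.55)]
top spray_bottle [(array([0.666, 0.324, 0.002]), 0.59), (array([ 0.631, -0.124,  0.175]), 0.35)]
top pot_2 [(array([0.414, 0.317, 0.002]), 0.86), (array([ 0.621, -0.038,  0.172]), 0.7)]
top seed_jar_2 [(array([ 0.547, -0.366,  0.   ]), 0.7)]
[ 0.4215267  -0.02888645  1.26577769] [-0.04130241  0.70639992 -0.70599486  0.02940289] 427.8213121469871
1.1 [-0.34481351  0.4908102   0.69857192] 0.025 [5.63744423e-06 2.30305732e-01 9.73118321e-01 6.40384077e-05]
```

```bash
python3 - <<'E'
import cv2
a=cv2.imread("pics/a_scene.png");b=cv2.imread("pics/a_top.png")
cv2.imwrite("pics/b.png",cv2.vconcat([cv2.resize(a[60:360,:],(800,469))[:300*1+169],]))
cv2.imwrite("pics/c.png",cv2.resize(b,(800,600)))
E
```

```text
(no output)
```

View pics/b.png

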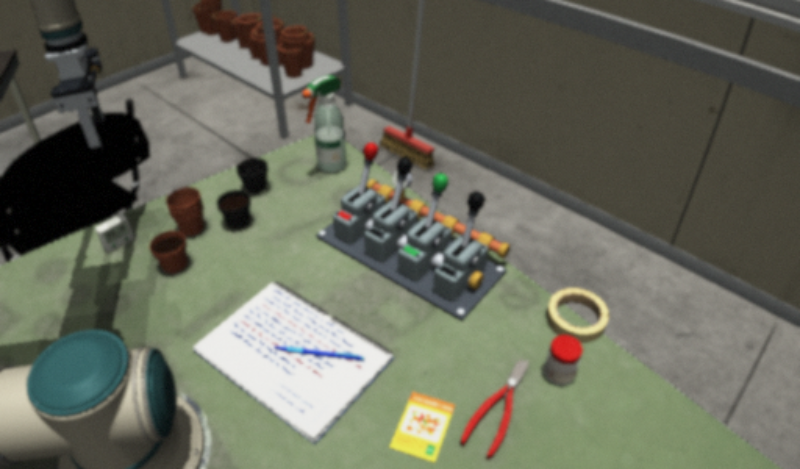

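View pics/c.png

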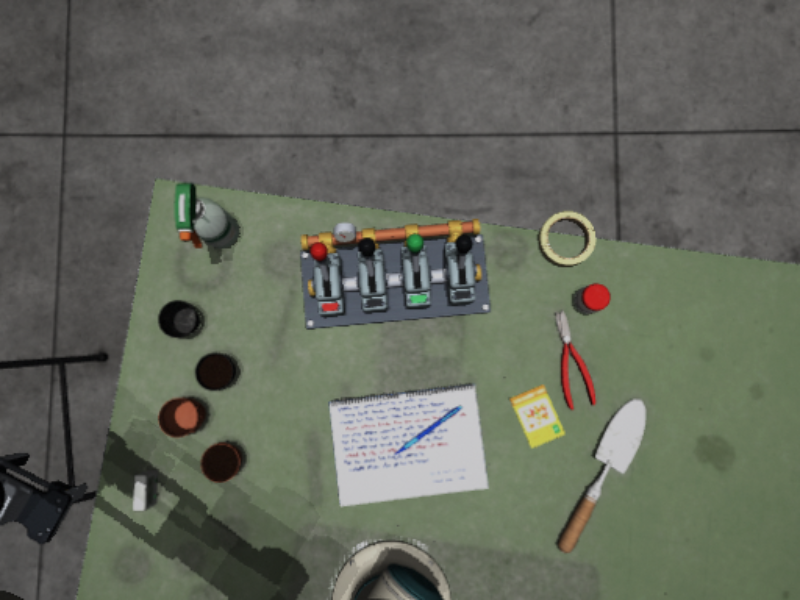

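The row from left to right is red, black (source_3), green (source_2) and black (source_1). Both views agree, with yaw about 0.075. I'll press the black levers with closed fingers, guarded.

```bash
cat > h.py <<'E'
from plant import r,gripper_to,vision,models,telemetry as T
import numpy as np
O=np.array([.580,-.006]);yaw=.075;c,s=np.cos(yaw),np.sin(yaw)
Q=[0,-np.sin(yaw/2),np.cos(yaw/2),0]
W=lambda x,y,z:[O[0]+c*x-s*y,O[1]+s*x+c*y,z]      # manifold -> world
def L():
    p=np.array(T.current_ee_pos());d=p[:2]-O
    return np.round([c*d[0]+s*d[1],-s*d[0]+c*d[1],p[2]],4)
def say(m): print(m,"local",L(),"F",np.round(T.current_wrist_force(),1),"t",round(T.current_t(),1))
def push(y,x0,x1,guard=13,vel=.02,z=.175):
    """from local x0 push towards x1 until guard; trace the first touch"""
    if r.move_l(W(x0,y,z),vel=.12,guard=8): say("DESCENT HIT"); return None
    say("down")
    touch=r.move_l(W(x1,y,z),vel=vel,guard=2); say(f"touch {touch}"); a=L()[0]
    hit=r.move_l(W(x1,y,z),vel=vel,guard=guard); say(f"stop {hit}")
    return a,L()[0],hit
def leave(y,x): 
    r.move_l(W(x,y,.175),vel=.1); r.move_l(W(x,y,.25),vel=.15)
E
python3 - <<'E'
from h import *
gripper_to(0,10)
r.move_to(W(-20,0,0) if 0 else W(-.02,.04,.25),Q); say("above")
print(push(.04,-.02,.05,guard=11))
leave(.04,-.02); say("clear")
E
```

```text
above local [-0.0201  0.0408  0.25  ] F [0.3 0.7 0.5] t 4.6
down local [-0.0195  0.0401  0.1756] F [-0.4 -0.1 -0.1] t 5.3
touch True local [0.0158 0.04   0.1742] F [0.9 0.4 0.3] t 7.2
stop True local [0.0169 0.0402 0.1732] F [-1.9  0.1  4.6] t 7.9
(np.float64(0.0158), np.float64(0.0169), True)
clear local [-0.0201  0.04    0.2492] F [-0.5  0.1 -0.4] t 9.1
```

```bash
python3 - <<'E'
from h import *
r.move_l(W(-.02,-.12,.25),vel=.2)
print(push(-.12,-.02,.05,guard=11))
leave(-.12,-.02); say("clear")
E
```

```text
down local [-0.0195 -0.1199  0.1757] F [0.5 0.1 0.5] t 10.8
touch True local [ 0.01   -0.1198  0.1742] F [-0.1  0.2 -0.7] t 12.5
stop True local [ 0.0202 -0.1195  0.1732] F [-2.2 -1.1  4.2] t 13.5
(np.float64(0.01), np.float64(0.0202), True)
clear local [-0.0201 -0.1198  0.2493] F [-0.6  0.   0.2] t 14.7
```

source_1 moved about 10 mm to a solid stop, while source_3 was solid straight away. Next is the green lever.

```bash
python3 - <<'E'
from h import *
y=-.04
r.move_l(W(-.02,y,.25),vel=.2); r.move_l(W(.095,y,.25),vel=.2)
print(push(y,.095,-.045,guard=13,vel=.04)); 
im=vision.snapshot("scene"); print([(np.round(d["at"],3),round(d["score"],2)) for d in models.mark_of("rain_lever_knob","scene")[:2]])
E
```

```text
down local [ 0.0953 -0.0401  0.1759] F [ 0.8 -0.2  0.4] t 16.8
touch True local [ 0.0655 -0.0399  0.175 ] F [-0.2  1.1  0.8] t 18.0
stop True local [-0.022  -0.0402  0.1761] F [1.1 0.5 1.3] t 20.1
(np.float64(0.0655), np.float64(-0.022), True)
[(array([ 0.536, -0.053,  0.163]), 0.66)]
```

```bash
python3 - <<'E'
from h import *
y=-.04
print(r.move_l(W(-.045,y,.175),vel=.015,guard=15)); say("repress")
leave(y,.09)
y=.12; r.move_l(W(.095,y,.25),vel=.2)
print(push(y,.095,-.045,guard=13,vel=.04)) 
print(r.move_l(W(-.045,y,.175),vel=.015,guard=15)); say("repress")
leave(y,.09); r.move_l(W(.09,y,.3),vel=.2); say("clear")
for cam in("scene","top"):
    im=vision.snapshot(cam)
    for n in("rain_lever_knob","outlet_lever_knob"): print(n,[(np.round(d["at"],3),round(d["score"],2)) for d in models.mark_of(n,cam)[:2]])
    if cam=="scene":
        import cv2; cv2.imwrite("pics/d.png",cv2.resize(im[100:300,150:400,::-1],(750,600)))
E
```

```text
True
repress local [-0.0225 -0.0404  0.1764] F [2.7 0.8 1.5] t 21.0
down local [0.0956 0.1196 0.1757] F [-0.1  0.7  0.5] t 24.6
touch True local [0.0634 0.12   0.1751] F [ 0.7 -0.8  0.4] t 25.9
stop True local [-0.0253  0.12    0.1764] F [ 1.4 -0.7  1.4] t 28.0
(np.float64(0.0634), np.float64(-0.0253), True)
True
repress local [-0.0257  0.1199  0.1767] F [1.9 0.7 1.1] t 28.7
clear local [0.0898 0.12   0.2992] F [ 0.4  0.5 -0.5] t 31.1
rain_lever_knob [(array([ 0.535, -0.051,  0.168]), 0.7)]
outlet_lever_knob [(array([0.522, 0.108, 0.165]), 0.44)]
rain_lever_knob [(array([ 0.53 , -0.047,  0.166]), 0.47)]
outlet_lever_knob [(array([0.522, 0.112, 0.165]), 0.44)]
```

View pics/d.png

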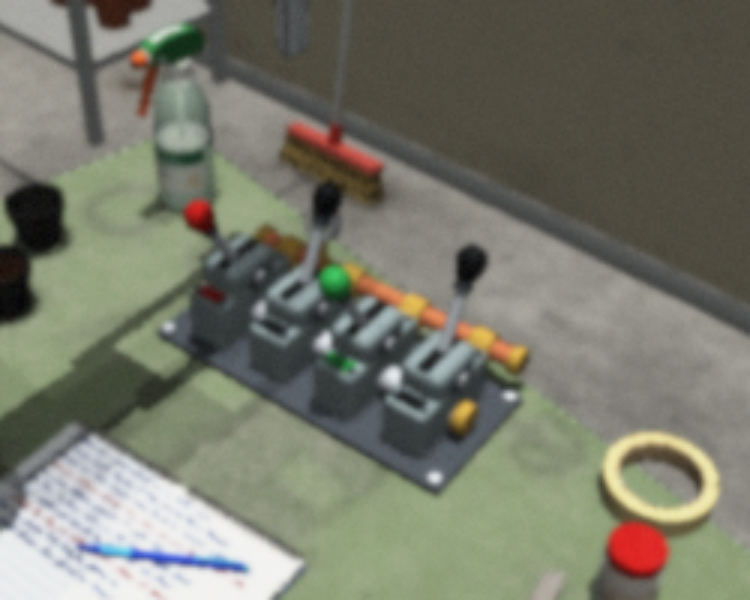

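The red knob (200,215) and green knob (335,282) both lie fully over. The black knobs are at home, the surroundings are unmoved and the arm is clear.

```bash
python3 -c "
from plant import r
print(r.sign_off())"
```

```text
the job is handed in; nothing more can be done
None
```

The misting bench is on rain water: I pressed the short black lever (source_1) home by about 10 mm, then threw the green lever and after it the red outlet lever fully over to their stops, and handed the job in at about 31 s of the 58 s allowed.

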